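# Free the power bank with the release pin

## Robot

A 7-joint arm with a two-finger parallel gripper is mounted at the origin on a cart in front of the work surface, level with it; the furniture and walls round the work are solid. World frame = base frame: x ahead of the robot, y to its left, z up, the work surface at z = 0. Lengths are in m, angles in degrees, forces in N, time in s.
With the tool pointing down it reaches from about 0.4 to 0.925 m from the base axis. Payload 5.6 kg.
Tool frame: the origin (TCP) lies on the centre line of the jaws, within the pads' length; the fingertips stand 25 mm ahead of it and the grasp point (between the pads) lies 6 mm ahead of it; z points along the fingers, y is the line along which they close (so a half turn about z gives the same grasp; the last joint's range is limited). The gripper opens to 85 mm and grips with 20 to 120 N. Pads are 22 mm wide; open, the fingers measure 114 mm over their backs; the gripper's body (76 mm by 85 mm) begins 54 mm behind the grasp point. The pads swing forward as they close: fully open they stand 13 mm farther back than shut.
Start: joints at [68.297, 26.786, -0.665, 91.828, 0.344, 61.387, -3.226], TCP at [0.214, -0.614, 0.256] pointing down, gripper open.
Joint ranges: [-144.91, 144.91], [-17.63, 115.5], [-89.93, 88.59], [15.96, 139.68], [-74.01, 254.01], [8.47, 105.57], [-167.45, 167.45]. Speed limits (degrees/s): [147.25, 147.25, 180, 180, 180, 180, 180].

## Interface

Orientations are given as a 3x3 rotation matrix whose columns are the frame's x, y, z axes.
In Python, from workcell import robot gives the robot as it stands.
- The arm moves only by the shell command python3 -m inch 'ROWS' [OPENING] [FORCE]. ROWS is JSON, a list of rows, each an object with "xyz": the shift along the tool's x, y, z in m, a list of three; "rotation": the turn, a rotation vector about the tool's x, y, z in degrees, a list of three. In form: [{"xyz": [x, y, z], "rotation": [wx, wy, wz]}, ...]. A call has 1 to 8 rows; each row is the pose to reach, as a shift and turn from the pose commanded when the call began, along the tool's axes at that moment; what a row does not reach only later rows make up. A row lasts 1/10 s, in which the tool goes at most 50 mm and 8.59 degrees, less where a joint would pass 70% of its speed; a pose out of reach is approached as far as the arm can. A call with a gripper value outside its range is refused whole. OPENING is the closure in counts, from 0 (fully open) to 255 (shut), set as the call begins (- or left out, the last holds). The fingers move at their own pace and stop on an object; FORCE is the grip in N (left out, the last holds). Time passes only in rows, so rows that repeat a pose let the fingers close. It gives the time, the measured TCP pose, the force, the opening and the grip force at its end, in the units of the state.
- robot.sense(): the state, without advancing time (a new reading comes with each control period).
- robot.read_camera(name): name is "scene" or "top"; returns a dict with "img" (384x512x3 uint8, red, green, blue), "K" (3x3 intrinsics, pixels), "R" (3x3) and "t" (3): a world point X has camera coordinates R X + t. Camera axes: x right, y down, z forward; pixel columns grow to the right and rows downward; lengths in m; the calibration is good to about 2 mm. A picture is of the moment at which its call begins. There is no depth.
- robot.sign_off(): hands the job in; it is judged then, once.
The state is a dict: "time_s": time; "qpos": joint angles; "dq": joint speeds; "effort": joint torques, N m; "tool_pos": TCP position; "orientation": TCP orientation; "force": force on the tool from outside, world axes, zero at the start; "ft_torque": the same for the moment, N m; "width": finger opening in m; "gripper_force": force on a finger pad.
Only numpy, scipy, OpenCV 4.12 (cv2) and the standard library are available. Lean on these libraries where they do the work, as an engineer would, in place of code of your own. Each camera call takes 0.05 s, during which the arm holds its last target. There are 200 camera calls.

## Task

The power bank is locked down in the white charging dock. Take the orange-handled pin from its grey stand, push it down through the small orange-ringed hole in the dock's top to trip the hidden latch so that the bank springs up, and put the pin back in its stand. Then take the bank out and set it down inside the blue tray without dropping it; leave the wipes tub, the pump bottle and the label roll where they are.

Things in the scene. Friction and masses are not known exactly. Their poses are not given: they have to be found in the camera images.
- dock: fixed white charging dock, 107 x 176 x 90 mm (its x, y, z; x from -62 to +45 mm), z up, origin on the desk below. Its front (-x, with black panel and lamps) has the access hole in the top; behind it an open slot 27 mm wide (centre x = +20 mm) and 147 mm long along y (centre y = 0) holds the power bank
- access_hole (a point): centre of the access hole's mouth in the dock's top, 90 mm above the desk, at dock x = -40 mm, y = 0; 10 mm bore through a 6 mm plate, 2 mm chamfer, orange ring. Hidden latch pad (20 x 18 mm) 52 mm below the mouth, empty space above it. Pressed down about 5 mm it trips, at 13 mm it stops: push the tip to 62 mm below the mouth. Spring force 2 to 5 N
- latch (a joint): hidden rocker latch, rad: 0 = locked, it lets go at about 0.13, stops at 0.35; springs back to 0 when the pin leaves
- lift (a joint): sprung lift under the bank, m: 0 = locked down (bank top 3 mm below the dock's top), 0.040 = fully up (bank top 37 mm above the dock's top, that is 127 mm above the desk); takes about 0.3 s to rise and stays up
- bank: loose off-white power bank, 143 x 71 x 23 mm (own x, y, z), about 0.22 kg; origin at the centre of a large face, z through the thickness. In the dock it stands on a long edge: own x along dock y, own y up, own z along dock +x, mid-plane at dock x = +20 mm. Sprung up, grip its upper 30 mm across the thickness from above, pull straight up (70 mm clears the slot)
- pin: loose release pin standing upright in the stand, 129 mm tall, 50 g; origin at the tip (lower end), z up along it: steel shaft 5 mm thick and 80 mm long, collar 20 mm wide from 80 to 84 mm, orange square handle 14 x 14 mm (sides along own x and y) from 84 to 129 mm; grip the handle at about 108 mm
- stand: fixed grey block 56 x 56 x 86 mm, origin on the desk below its centre
- stand_hole0 (a point): mouth of the stand's bore, centre of its top, 86 mm above the desk; bore 12 mm wide, 83 mm deep, 2 mm chamfer. The pin's collar rests on the top, its tip then 6 mm above the desk
- tray: fixed blue open tray, 200 x 160 mm (its x, y), rim 35 mm and inner floor 11 mm above the desk, walls 4 mm, origin on the desk below its centre. The bank may stand on its long edge or lie in it; standing with its length along tray x and its edge on the floor its top is 82 mm above the desk. The tray and the stand may swap sides
- wipes_tub: loose green and white tub of wipes, 69 mm wide, 133 mm tall, behind the dock; origin under its centre; leave alone
- sanitizer: loose clear pump bottle, 75 x 59 x 172 mm, behind the dock; origin under its centre; leave alone
- label_roll: loose roll of stickers on edge, 60 x 113 x 72 mm, behind the dock to the right; origin under its centre; leave alone

How it is judged:
By the outcome, as a careful person would: the job done as asked, in the order asked, and still so for the second after the job is handed in, with the robot touching nothing.
It also fails if it takes over 72 s, if anything falls off the work surface, if the arm or the gripper's body presses on something with over 40 N, if the wrist force passes 120 N, or if a joint passes its speed limit or range.

## Working session

There is one attempt and no reset: what is moved stays moved. The work goes in short steps, Python scripts to look and compute and a shell command to move; the robot and the scene stay as the last step left them, time stands still between calls to the robot, and variables do not carry over. Pictures are saved under pics/ and viewed, at most 10 in all, crops included, and the job is handed in when it is done.

```bash
mkdir -p pics; ls
python3 - <<'E'
from workcell import robot
import cv2,pickle
d={}
for n in("scene","top"):
    c=robot.read_camera(n);d[n]=c
    cv2.imwrite(f"pics/{n}0.png",cv2.resize(c["img"][:,:,::-1],(800,600),interpolation=cv2.INTER_CUBIC))
    print(n,c["K"].round(1).tolist(),c["R"].round(3).tolist(),c["t"].round(3).tolist())
pickle.dump(d,open("c0.pkl","wb"))
s=robot.sense();print(s)
E
```

```text
pics
scene [[384.1, 0.0, 253.3], [0.0, 384.1, 200.5], [0.0, 0.0, 1.0]] [[-0.776, -0.63, -0.015], [-0.406, 0.519, -0.752], [0.482, -0.578, -0.659]] [0.473, 0.323, 0.816]
top [[415.7, 0.0, 263.7], [0.0, 415.7, 188.9], [0.0, 0.0, 1.0]] [[0.006, -1.0, 0.002], [-0.996, -0.007, -0.084], [0.084, -0.002, -0.996]] [-0.012, 0.598, 1.057]
{'time_s': 0.1, 'qpos': array([68.29478571, 26.83327065, -0.66428336, 91.87357653,  0.34435372,
       61.38807638, -3.22667793]), 'dq': array([ 0.08390232,  0.00331454,  0.0006991 , -0.08715742, -0.01680723,
       -0.11870965,  0.0016026 ]), 'effort': array([ 9.10208273e-04, -5.33518553e+01,  2.14482058e-02, -2.51965052e+01,
        1.15221596e-02,  4.35856826e-03,  1.58946119e-05]), 'tool_pos': array([ 0.21399239, -0.6132862 ,  0.25542227]), 'orientation': array([[ 9.44165542e-01,  3.29470788e-01, -6.55052264e-04],
       [ 3.29471414e-01, -9.44164384e-01,  1.48450559e-03],
       [-1.29375788e-04, -1.61744002e-03, -9.99998684e-01]]), 'force': array([ 0.20996028, -0.05615628, -0.46626425]), 'ft_torque': array([0.01373203, 0.01195507, 0.01454645]), 'gripper_force': 0.0, 'width': 0.08513416385116568}
```

View pics/top0.png

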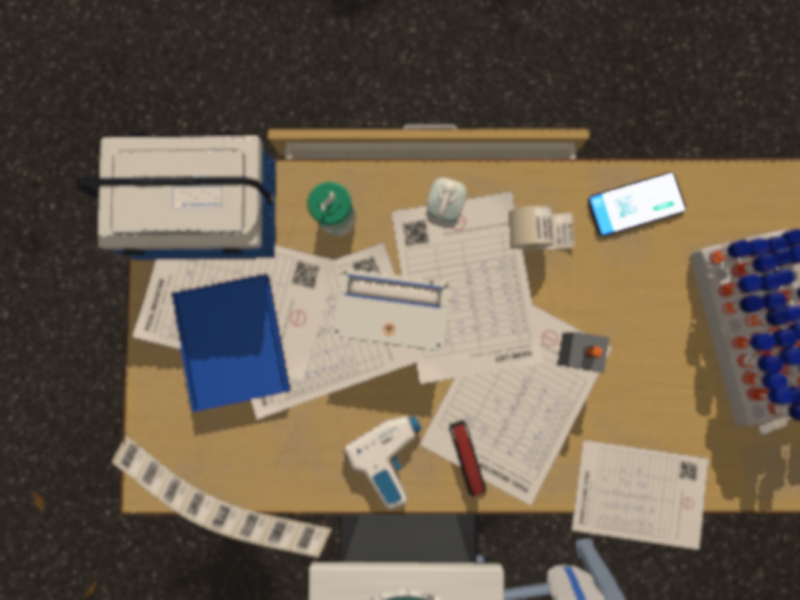

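View pics/scene0.png

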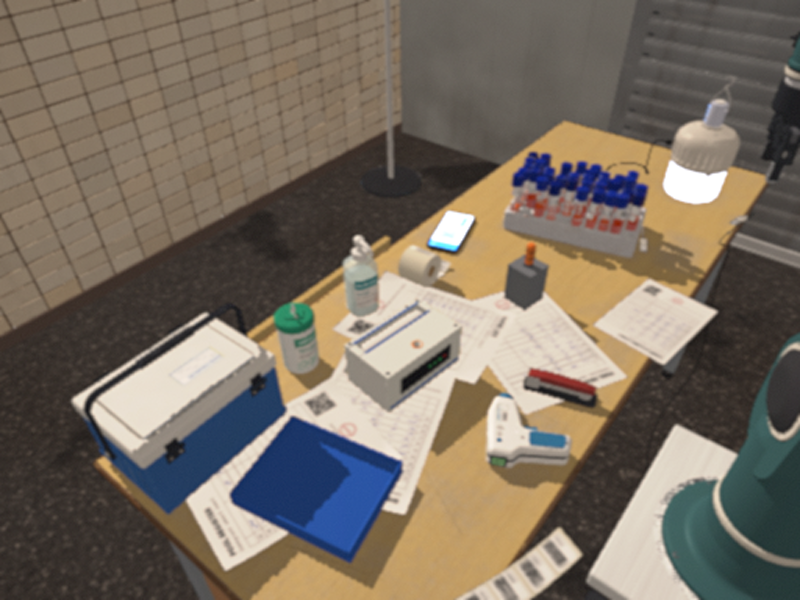

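Top view: dock with its hole near (389,328), the stand and pin at (595,350) on the right, and the tray with corners near (174,293), (267,276), (289,388) and (195,411). Next I'll enlarge the dock and stand from both cameras.

Run:
```python
import pickle,cv2,numpy as np
d=pickle.load(open("c0.pkl","rb"))
def crop(n,x,y,w,h,s): return cv2.resize(d[n]["img"][y:y+h,x:x+w,::-1],(w*s,h*s),interpolation=cv2.INTER_LANCZOS4)
# top px=view*0.64
m=np.zeros((600,800,3),np.uint8)
m[0:300,0:400]=crop("top",206,167,80,60,5)       # dock  origin(206,167) s5
m[0:300,400:800]=crop("top",340,195,80,60,5)     # stand
m[300:600,0:400]=crop("scene",215,190,100,75,4)  # dock s4
m[300:600,400:800]=crop("scene",300,140,80,60,5) # stand
cv2.imwrite("pics/crop0.png",m)
```

```text
(no output)
```

View pics/crop0.png

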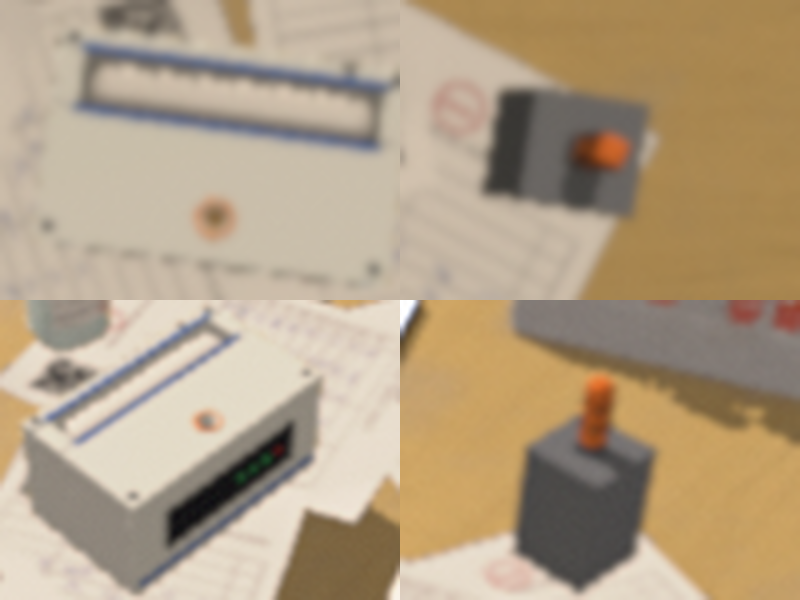

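The crops show the dock's hole at about (215,218) in the top crop and (208,420) in the scene crop. The pin's top is at about (612,151) and (600,385). I'll convert these to positions.

```bash
cat > h.py <<'E'
import numpy as np
def un(c,uv,z):
    "pixel -> world at height z"
    K,R,t=c["K"],np.array(c["R"]),np.array(c["t"])
    d=R.T@np.linalg.solve(K,[*uv,1.]); o=-R.T@t
    return o+d*(z-o[2])/d[2]
def px(c,X):
    p=c["K"]@(np.array(c["R"])@np.array(X)+c["t"]); return p[:2]/p[2]
def cr(u,v,x,y,s): return ((u+.5)/s-.5+x,(v+.5)/s-.5+y)
E
python3 - <<'E'
import pickle,numpy as np
from h import *
np.set_printoptions(precision=4,suppress=True)
d=pickle.load(open("c0.pkl","rb"));T,S=d["top"],d["scene"]
t=lambda u,v,z:un(T,cr(u,v,206,167,5),z)
print("hole top",t(215,218,.09),"scene",un(S,cr(208,420-300,215,190,4),.09))
P=[t(u,v,.09) for u,v in((88,46),(388,87),(75,105),(378,147))]
c=sum(P)/4;print("slot c",c,"len",np.linalg.norm(P[0]-P[1]),np.linalg.norm(P[2]-P[3]),"w",np.linalg.norm(P[0]-P[2]),np.linalg.norm(P[1]-P[3]))
e=(P[0]-P[1]+P[2]-P[3]);print("dock y dir deg",np.degrees(np.arctan2(e[1],e[0]))-90)
b=t(48,226,.09)-t(374,269,.09);print("bolt dir",np.degrees(np.arctan2(b[1],b[0]))-90, np.linalg.norm(b))
B=[un(S,cr(u,v-300,215,190,4),.09) for u,v in((45,420),(210,318),(80,441),(240,337))]
print("scene slot",np.array(B),sum(B)/4)
k=lambda u,v,z:un(T,cr(u-400,v,340,195,5),z)
Q=[k(u,v,.086) for u,v in((531,92),(648,104),(632,215),(518,197))]
print("stand",np.array(Q),sum(Q)/4,[np.linalg.norm(Q[i]-Q[i-1]) for i in range(4)])
print("pin top from top",k(612,151,.135),"scene",un(S,cr(200,82,300,140,5),.135))
q=lambda u,v:un(S,cr(u-400,v-300,300,140,5),.086)
print("stand scene L,B,R",q(529,450),q(585,413),q(656,452),(q(529,450)+q(656,452))/2, "pinbase",q(593,446))
W=[un(T,(u*.64,v*.64),.035) for u,v in((174,293),(267,276),(289,388),(195,411))]
print("tray",np.array(W),sum(W)/4,[np.linalg.norm(W[i]-W[i-1]) for i in range(4)])
E
```

```text
hole top [0.5398 0.0285 0.09  ] scene [0.5403 0.0274 0.09  ]
slot c [0.5994 0.0207 0.09  ] len 0.1484457872652788 0.14960902023386763 w 0.029685628053804914 0.029871565245592733
dock y dir deg -7.487374466316638
bolt dir -7.126206721902122 0.160027109632051
scene slot [[ 0.624   0.0931  0.09  ]
 [ 0.6019 -0.055   0.09  ]
 [ 0.5932  0.0936  0.09  ]
 [ 0.5731 -0.0516  0.09  ]] [0.598 0.02  0.09 ]
stand [[ 0.5349 -0.258   0.086 ]
 [ 0.5294 -0.3151  0.086 ]
 [ 0.4755 -0.3063  0.086 ]
 [ 0.4838 -0.2509  0.086 ]] [ 0.5059 -0.2826  0.086 ] [np.float64(0.0515972813309445), np.float64(0.057409018290539016), np.float64(0.054697533834166964), np.float64(0.056019189281824845)]
pin top from top [ 0.5064 -0.2831  0.135 ] scene [ 0.5073 -0.2827  0.135 ]
stand scene L,B,R [ 0.5355 -0.2593  0.086 ] [ 0.5281 -0.3138  0.086 ] [ 0.474  -0.3046  0.086 ] [ 0.5047 -0.2819  0.086 ] pinbase [ 0.507  -0.2866  0.086 ]
tray [[0.5977 0.3847 0.035 ]
 [0.6269 0.232  0.035 ]
 [0.4435 0.1916 0.035 ]
 [0.4055 0.3434 0.035 ]] [0.5184 0.2879 0.035 ] [np.float64(0.19658167707158797), np.float64(0.15540337470913626), np.float64(0.1878349361765386), np.float64(0.15653313091659665)]
```

Both cameras agree to about 1 mm:

| Item | Position (x, y, m) | Yaw |
|---|---|---|
| Pin | (0.507, -0.283) | about -8° (stand) |
| Dock hole | (0.540, 0.028) | -7.4° (dock) |
| Slot centre | (0.599, 0.0205) | -7.4° (dock) |
| Tray centre | (0.518, 0.288) | 12° |

The slot comes out about 148 x 29.7 mm, against 147 x 27 mm given. First I'll move above the pin and turn the tool to -8°.

```bash
python3 -m inch '[{"xyz":[0.03,-0.04,0],"rotation":[0,0,8]},{"xyz":[0.06,-0.08,0],"rotation":[0,0,16]},{"xyz":[0.09,-0.12,0],"rotation":[0,0,24]},{"xyz":[0.12,-0.15,0],"rotation":[0,0,27.2]},{"xyz":[0.16,-0.17,0],"rotation":[0,0,27.2]},{"xyz":[0.2,-0.19,0],"rotation":[0,0,27.2]},{"xyz":[0.24,-0.2,0],"rotation":[0,0,27.2]},{"xyz":[0.28,-0.2,0],"rotation":[0,0,27.2]}]' 60
python3 - <<'E'
from workcell import robot
s=robot.sense();print(s["orientation"].round(4),s["qpos"].round(1))
E
```

```text
time_s: 0.9
tool_pos: [0.4134, -0.3304, 0.2564]
orientation: [[0.991, -0.137, -0.0], [-0.137, -0.991, 0.0], [-0.001, -0.0, -1.0]]
force: [-0.6, -0.7, 0.7]
width: 0.0653
gripper_force: 0.0
[[ 9.905e-01 -1.373e-01 -5.000e-04]
 [-1.373e-01 -9.905e-01  5.000e-04]
 [-5.000e-04 -4.000e-04 -1.000e+00]] [ 39.4  15.5  -5.2 108.5   1.7  56.2 -64.4]
```

```bash
python3 -m inch '[{"xyz":[0.03,-0.02,0.02],"rotation":[0,0,0]},{"xyz":[0.06,-0.04,0.04],"rotation":[0,0,0]},{"xyz":[0.087,-0.0625,0.066],"rotation":[0,0,0]},{"xyz":[0.087,-0.0625,0.066],"rotation":[0,0,0]},{"xyz":[0.087,-0.0625,0.066],"rotation":[0,0,0]},{"xyz":[0.087,-0.0625,0.066],"rotation":[0,0,0]},{"xyz":[0.087,-0.0625,0.066],"rotation":[0,0,0]}]'
python3 - <<'E'
from workcell import robot
import cv2,numpy as np
a=robot.read_camera("top")["img"];b=robot.read_camera("scene")["img"]
f=lambda i,x,y,w,h,s:cv2.resize(i[y:y+h,x:x+w,::-1],(w*s,h*s),interpolation=cv2.INTER_CUBIC)
cv2.imwrite("pics/pre1.png",np.hstack([f(a,330,175,100,100,4),f(b,290,100,100,100,4)]))
print(robot.sense()["tool_pos"].round(4))
E
```

```text
time_s: 1.6
tool_pos: [0.5067, -0.2842, 0.1912]
orientation: [[0.99, -0.141, 0.001], [-0.141, -0.99, -0.001], [0.001, 0.001, -1.0]]
force: [0.4, -0.7, 0.0]
width: 0.0655
gripper_force: 0.0
[ 0.5069 -0.2839  0.1912]
```

View pics/pre1.png

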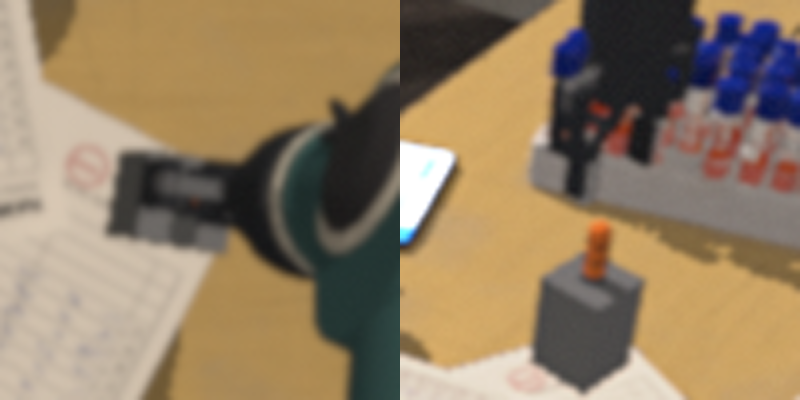

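The fingers straddle the pin, which stands at about (598,235) in the right-hand view. Descend and grip.

```bash
python3 -m inch '[{"xyz":[0,-0.0005,0.02],"rotation":[0,0,0]},{"xyz":[0,-0.0005,0.04],"rotation":[0,0,0]},{"xyz":[0,-0.0005,0.06],"rotation":[0,0,0]},{"xyz":[0,-0.0005,0.071],"rotation":[0,0,0]},{"xyz":[0,-0.0005,0.071],"rotation":[0,0,0]},{"xyz":[0,-0.0005,0.071],"rotation":[0,0,0]}]' && python3 -m inch '[{"xyz":[0,0,0],"rotation":[0,0,0]},{"xyz":[0,0,0],"rotation":[0,0,0]},{"xyz":[0,0,0],"rotation":[0,0,0]},{"xyz":[0,0,0],"rotation":[0,0,0]},{"xyz":[0,0,0],"rotation":[0,0,0]},{"xyz":[0,0,0],"rotation":[0,0,0]},{"xyz":[0,0,0],"rotation":[0,0,0]},{"xyz":[0,0,0],"rotation":[0,0,0]}]' 255 60
```

```text
time_s: 2.3
tool_pos: [0.5078, -0.2827, 0.12]
orientation: [[0.99, -0.139, 0.001], [-0.139, -0.99, -0.0], [0.001, 0.0, -1.0]]
force: [-0.4, 0.5, 0.5]
width: 0.0657
gripper_force: 0.0
time_s: 3.1
tool_pos: [0.5079, -0.2824, 0.12]
orientation: [[0.99, -0.138, 0.001], [-0.138, -0.99, -0.001], [0.001, 0.0, -1.0]]
force: [-1.9, 1.0, 6.6]
width: 0.0151
gripper_force: 58.4
```

```bash
python3 -m inch '[{"xyz":[0,0,-0.02],"rotation":[0,0,0]},{"xyz":[0,0,-0.045],"rotation":[0,0,0]},{"xyz":[0,0,-0.075],"rotation":[0,0,0]},{"xyz":[0,0,-0.105],"rotation":[0,0,0]},{"xyz":[0,0,-0.13],"rotation":[0,0,0]},{"xyz":[0,0,-0.13],"rotation":[0,0,0]},{"xyz":[0,0,-0.13],"rotation":[0,0,0]}]'
python3 - <<'E'
from workcell import robot
import cv2,numpy as np
a=robot.read_camera("top")["img"];b=robot.read_camera("scene")["img"]
f=lambda i,x,y,w,h,s:cv2.resize(i[y:y+h,x:x+w,::-1],(w*s,h*s),interpolation=cv2.INTER_CUBIC)
cv2.imwrite("pics/lift1.png",f(b,300,50,100,140,4))
s=robot.sense();print(s["tool_pos"].round(4),s["orientation"].round(4),s["force"].round(2))
E
```

```text
time_s: 3.8
tool_pos: [0.5074, -0.2822, 0.2492]
orientation: [[0.99, -0.139, 0.0], [-0.139, -0.99, -0.0], [0.0, 0.0, -1.0]]
force: [0.3, -0.4, -1.9]
width: 0.0147
gripper_force: 58.5
[ 0.5067 -0.282   0.2479] [[ 9.903e-01 -1.387e-01 -2.200e-03]
 [-1.386e-01 -9.903e-01  1.100e-03]
 [-2.400e-03 -8.000e-04 -1.000e+00]] [ 0.01 -0.2  -0.57]
```

View pics/lift1.png

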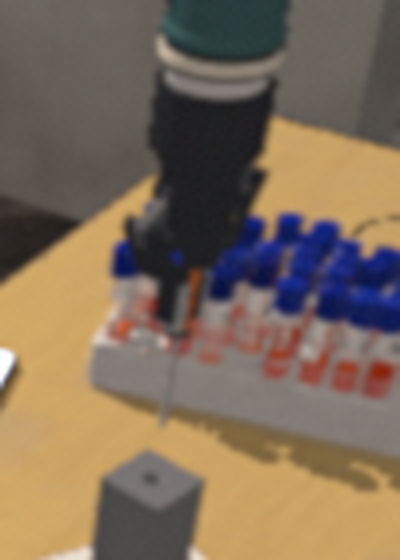

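Run:
```python
import pickle,numpy as np
from h import *
np.set_printoptions(precision=4,suppress=True)
S=pickle.load(open("c0.pkl","rb"))["scene"]
for p in((.5067,-.282,.134),(.5067,-.282,.214)):
    u=px(S,p);print((u-[300,50]+.5)*4-.5)
print("stand hole",un(S,cr(150,478,300,50,4),.086))
print("tip at z .134:",un(S,cr(162,425,300,50,4),.134))
```

```text
[159.9946 427.3752]
[175.1026 333.3854]
stand hole [ 0.5087 -0.2831  0.086 ]
tip at z .134: [ 0.5071 -0.2856  0.134 ]
```

The pin hangs vertical and centred: its tip is at (162,425) against an expected (160,427). Carry it over the dock hole.

```bash
python3 -m inch '[{"xyz":[-0.001,-0.03,0],"rotation":[0,0,0]},{"xyz":[-0.003,-0.075,0],"rotation":[0,0,0]},{"xyz":[-0.004,-0.12,0],"rotation":[0,0,0]},{"xyz":[-0.006,-0.165,0],"rotation":[0,0,0]},{"xyz":[-0.008,-0.21,0],"rotation":[0,0,0]},{"xyz":[-0.009,-0.255,0],"rotation":[0,0,0]},{"xyz":[-0.010,-0.295,0],"rotation":[0,0,0]},{"xyz":[-0.011,-0.312,0],"rotation":[0,0,0]}]' && python3 -m inch '[{"xyz":[0,0,0.01],"rotation":[0,0,0]},{"xyz":[0,0,0.02],"rotation":[0,0,0]},{"xyz":[0,0,0.03],"rotation":[0,0,0]},{"xyz":[0,0,0.035],"rotation":[0,0,0]},{"xyz":[0,0,0.035],"rotation":[0,0,0]},{"xyz":[0,0,0.035],"rotation":[0,0,0]}]'
python3 - <<'E'
from workcell import robot
import cv2,numpy as np
a=robot.read_camera("top")["img"];b=robot.read_camera("scene")["img"]
f=lambda i,x,y,w,h,s:cv2.resize(i[y:y+h,x:x+w,::-1],(w*s,h*s),interpolation=cv2.INTER_CUBIC)
cv2.imwrite("pics/hole1.png",np.hstack([f(b,230,150,50,75,8),f(a,200,165,100,150,4)]))
s=robot.sense();print(s["tool_pos"].round(4),s["orientation"].round(4),s["force"].round(2))
E
```

```text
time_s: 4.7
tool_pos: [0.5391, 0.0331, 0.2479]
orientation: [[0.991, -0.133, -0.002], [-0.133, -0.991, 0.002], [-0.003, -0.002, -1.0]]
force: [-0.5, -0.1, 0.2]
width: 0.0147
gripper_force: 58.6
time_s: 5.3
tool_pos: [0.5399, 0.0276, 0.2142]
orientation: [[0.99, -0.14, -0.0], [-0.14, -0.99, -0.0], [-0.0, 0.0, -1.0]]
force: [-0.5, 0.3, 0.0]
width: 0.0145
gripper_force: 58.5
[0.5402 0.0279 0.2147] [[ 9.903e-01 -1.391e-01  9.000e-04]
 [-1.391e-01 -9.903e-01  0.000e+00]
 [ 9.000e-04 -1.000e-04 -1.000e+00]] [-0.32 -0.59 -0.49]
```

View pics/hole1.png

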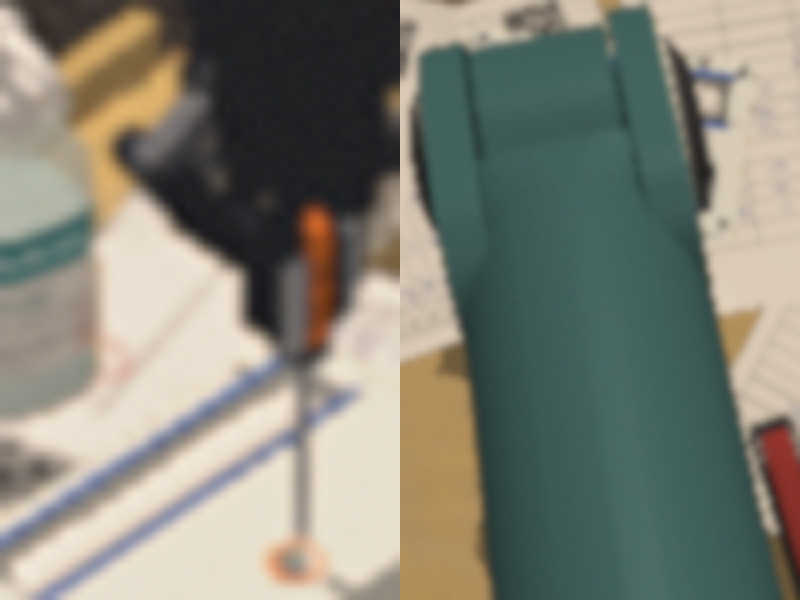

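Run:
```python
import pickle,numpy as np
from h import *
np.set_printoptions(precision=4,suppress=True)
S=pickle.load(open("c0.pkl","rb"))["scene"]
for p in((.540,.028,.09),(.5402,.0279,.1007),(.5402,.0279,.14),(.5402,.0279,.1807)):
    u=px(S,p);print((u-[230,150]+.5)*8-.5)
print("hole",un(S,cr(297,562,230,150,8),.09),"tip->",un(S,cr(302,545,230,150,8),.1007),un(S,cr(303,460,230,150,8),.14))
```

```text
[296.0207 561.9165]
[295.9735 537.7004]
[296.9321 447.3731]
[297.9805 348.5893]
hole [0.5397 0.0278 0.09  ] tip-> [0.5366 0.0294 0.1007] [0.5351 0.0314 0.14  ]
```

Run:
```python
import cv2,numpy as np
m=cv2.imread("pics/hole1.png")[:,:400].astype(int)
b,g,r=m[...,0],m[...,1],m[...,2]
o=(r-b>60)&(np.arange(600)[:,None]>500)
v,u=np.nonzero(o);print("ring bbox",u.min(),u.max(),v.min(),v.max())
for y in(400,460,480,500,520,530,540,550,560):
    row=m[y,270:335].sum(1); bg=np.percentile(row,70); w=np.clip(bg-40-row,0,None); print(y,(w*np.arange(270,335)).sum()/max(w.sum(),1),w.max())
```

```text
ring bbox 263 325 540 583
400 315.8366280656607 180.20000000000005
460 301.08652831516 182.0
480 301.6799863387978 188.0
500 301.66854132554994 178.79999999999995
520 301.6024559288835 172.79999999999995
530 301.47372991749893 152.0
540 299.3140002595044 93.60000000000002
550 290.420894023104 91.0
560 287.74991775413974 144.20000000000005
```

The ring centre is near (294,561) and the shaft column is at 301.5, so the tip is about 2 mm off toward -x/-y. I'll correct and start the insertion.

```bash
python3 -m inch '[{"xyz":[0.002,-0.0013,0],"rotation":[0,0,0]},{"xyz":[0.002,-0.0013,0],"rotation":[0,0,0]},{"xyz":[0.002,-0.0013,0.005],"rotation":[0,0,0]},{"xyz":[0.002,-0.0013,0.010],"rotation":[0,0,0]},{"xyz":[0.002,-0.0013,0.015],"rotation":[0,0,0]},{"xyz":[0.002,-0.0013,0.018],"rotation":[0,0,0]},{"xyz":[0.002,-0.0013,0.018],"rotation":[0,0,0]},{"xyz":[0.002,-0.0013,0.018],"rotation":[0,0,0]}]'
```

```text
time_s: 6.2
tool_pos: [0.542, 0.0293, 0.1962]
orientation: [[0.99, -0.139, -0.0], [-0.139, -0.99, -0.0], [-0.0, 0.0, -1.0]]
force: [1.0, 0.5, -0.1]
width: 0.0151
gripper_force: 58.5
```

```bash
python3 -m inch '[{"xyz":[0,0,0.005],"rotation":[0,0,0]},{"xyz":[0,0,0.010],"rotation":[0,0,0]},{"xyz":[0,0,0.015],"rotation":[0,0,0]},{"xyz":[0,0,0.020],"rotation":[0,0,0]},{"xyz":[0,0,0.025],"rotation":[0,0,0]},{"xyz":[0,0,0.025],"rotation":[0,0,0]}]'
```

```text
time_s: 6.8
tool_pos: [0.5415, 0.0292, 0.1703]
orientation: [[0.99, -0.138, -0.002], [-0.138, -0.99, -0.0], [-0.002, 0.0, -1.0]]
force: [0.1, 0.4, -0.7]
width: 0.0146
gripper_force: 58.5
```

The pin is in and moving freely. Now push to 62 mm depth (TCP z 0.142).

```bash
python3 -m inch '[{"xyz":[0,0,0.005],"rotation":[0,0,0]},{"xyz":[0,0,0.010],"rotation":[0,0,0]},{"xyz":[0,0,0.015],"rotation":[0,0,0]},{"xyz":[0,0,0.020],"rotation":[0,0,0]},{"xyz":[0,0,0.025],"rotation":[0,0,0]},{"xyz":[0,0,0.0285],"rotation":[0,0,0]},{"xyz":[0,0,0.0285],"rotation":[0,0,0]},{"xyz":[0,0,0.0285],"rotation":[0,0,0]}]' && python3 -m inch '[{"xyz":[0,0,0],"rotation":[0,0,0]},{"xyz":[0,0,0],"rotation":[0,0,0]},{"xyz":[0,0,0],"rotation":[0,0,0]},{"xyz":[0,0,0],"rotation":[0,0,0]}]'
python3 - <<'E'
from workcell import robot
import cv2,numpy as np
b=robot.read_camera("scene")["img"]
cv2.imwrite("pics/push1.png",cv2.resize(b[150:270,200:330,::-1],None,fx=5,fy=5,interpolation=cv2.INTER_CUBIC)[:600,:650])
s=robot.sense();print(s["tool_pos"].round(4),s["force"].round(2))
E
```

```text
time_s: 7.6
tool_pos: [0.5416, 0.0294, 0.1427]
orientation: [[0.99, -0.138, -0.001], [-0.138, -0.99, -0.0], [-0.001, 0.0, -1.0]]
force: [-2.5, 0.8, 4.1]
width: 0.0145
gripper_force: 58.8
time_s: 8.0
tool_pos: [0.5418, 0.0293, 0.1428]
orientation: [[0.99, -0.139, -0.0], [-0.139, -0.99, -0.0], [-0.0, 0.0, -1.0]]
force: [-3.9, 0.7, 3.3]
width: 0.0148
gripper_force: 58.8
[0.5418 0.0293 0.1428] [-3.1   1.26  3.85]
```

View pics/push1.png

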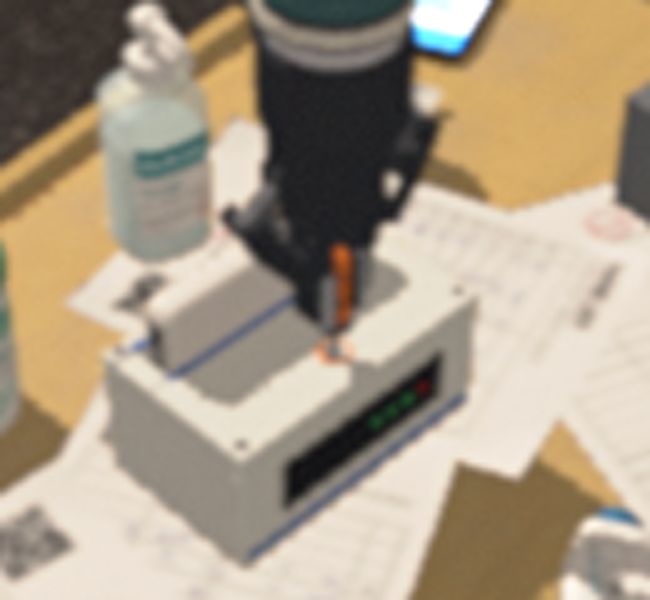

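The bank has sprung up; its upper part shows at about (230,300). Now retract the pin and retrace to the stand.

```bash
python3 -m inch '[{"xyz":[0,0,-0.01],"rotation":[0,0,0]},{"xyz":[0,0,-0.025],"rotation":[0,0,0]},{"xyz":[0,0,-0.045],"rotation":[0,0,0]},{"xyz":[0,0,-0.065],"rotation":[0,0,0]},{"xyz":[0,0,-0.09],"rotation":[0,0,0]},{"xyz":[0,0,-0.1065],"rotation":[0,0,0]},{"xyz":[0,0,-0.1065],"rotation":[0,0,0]},{"xyz":[0,0,-0.1065],"rotation":[0,0,0]}]' && python3 -m inch '[{"xyz":[0.001,0.02,0],"rotation":[0,0,0]},{"xyz":[0.002,0.06,0],"rotation":[0,0,0]},{"xyz":[0.003,0.105,0],"rotation":[0,0,0]},{"xyz":[0.004,0.15,0],"rotation":[0,0,0]},{"xyz":[0.006,0.195,0],"rotation":[0,0,0]},{"xyz":[0.007,0.24,0],"rotation":[0,0,0]},{"xyz":[0.008,0.28,0],"rotation":[0,0,0]},{"xyz":[0.009,0.3133,0],"rotation":[0,0,0]}]' && python3 -m inch '[{"xyz":[0,0,0],"rotation":[0,0,0]},{"xyz":[0,0,0],"rotation":[0,0,0]},{"xyz":[0,0,0.01],"rotation":[0,0,0]},{"xyz":[0,0,0.025],"rotation":[0,0,0]},{"xyz":[0,0,0.035],"rotation":[0,0,0]},{"xyz":[0,0,0.04],"rotation":[0,0,0]},{"xyz":[0,0,0.04],"rotation":[0,0,0]},{"xyz":[0,0,0.04],"rotation":[0,0,0]}]'
python3 - <<'E'
from workcell import robot
import cv2,numpy as np,pickle
c=robot.read_camera("scene");b=c["img"]
m=cv2.resize(b[90:190,290:390,::-1],None,fx=6,fy=6,interpolation=cv2.INTER_CUBIC)
cv2.imwrite("pics/ret1.png",m)
s=robot.sense();print(s["tool_pos"].round(4),s["orientation"].round(4),s["force"].round(2))
from h import *
X=s["tool_pos"]
for dz in(-.114,-.034): print((px(c,X+[0,0,dz])-[290,90]+.5)*6-.5)
print("hole px exp",(px(c,[.5065,-.283,.086])-[290,90]+.5)*6-.5)
E
```

```text
time_s: 8.85
tool_pos: [0.5425, 0.0289, 0.2494]
orientation: [[0.99, -0.139, 0.002], [-0.139, -0.99, -0.0], [0.002, 0.0, -1.0]]
force: [0.0, 0.2, -1.6]
width: 0.0149
gripper_force: 58.5
time_s: 9.65
tool_pos: [0.5062, -0.285, 0.2477]
orientation: [[0.99, -0.141, -0.002], [-0.141, -0.99, -0.0], [-0.002, 0.0, -1.0]]
force: [1.3, 0.6, -0.2]
width: 0.0146
gripper_force: 58.5
time_s: 10.45
tool_pos: [0.5078, -0.2821, 0.2095]
orientation: [[0.99, -0.138, 0.0], [-0.138, -0.99, -0.0], [0.0, 0.0, -1.0]]
force: [-0.3, -0.7, 0.3]
width: 0.0146
gripper_force: 58.6
[ 0.5079 -0.2823  0.2097] [[ 9.904e-01 -1.382e-01  8.000e-04]
 [-1.382e-01 -9.904e-01 -5.000e-04]
 [ 9.000e-04  3.000e-04 -1.000e+00]] [ 0.35  0.22 -0.95]
[288.22526128 463.06588774]
[309.78456739 328.3223176 ]
hole px exp [288.97012178 479.00045071]
```

View pics/ret1.png

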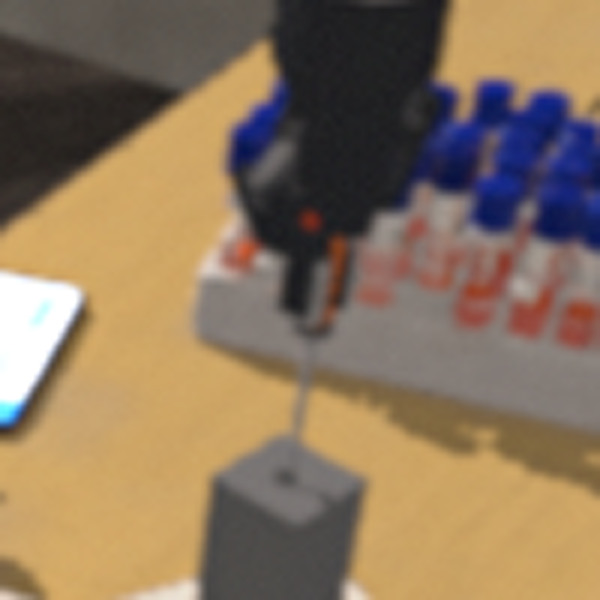

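Run:
```python
import cv2,numpy as np
m=cv2.imread("pics/ret1.png").astype(int).sum(2)
for y in(350,360,370,380,390,400,410,420,430,440,445,450,455,460):
    x=np.arange(280,335);row=m[y,280:335]; bg=np.median(row); w=np.clip(bg-25-row,0,None); print(y,round((w*x).sum()/max(w.sum(),1),1),w.max())
h=m[465:490,265:310];w=np.clip(np.median(h)-40-h,0,None);yy,xx=np.mgrid[465:490,265:310];print("hole",(w*xx).sum()/w.sum(),(w*yy).sum()/w.sum())
```

```text
350 310.5 1.0
360 282.9 19.0
370 0.0 0.0
380 327.6 4.0
390 330.8 45.0
400 301.9 38.0
410 299.3 48.0
420 298.0 59.0
430 296.4 35.0
440 290.0 53.0
445 290.0 42.0
450 291.4 18.0
455 0.0 0.0
460 0.0 0.0
hole 285.84510298444724 477.53089533417403
```

The shaft line passes about 3 px (1.7 mm) to the right of the bore at (286,477), which is within the slack. I'll nudge 1 mm and insert.

```bash
python3 -m inch '[{"xyz":[0.001,-0.0008,0],"rotation":[0,0,0]},{"xyz":[0.001,-0.0008,0.005],"rotation":[0,0,0]},{"xyz":[0.001,-0.0008,0.010],"rotation":[0,0,0]},{"xyz":[0.001,-0.0008,0.015],"rotation":[0,0,0]},{"xyz":[0.001,-0.0008,0.020],"rotation":[0,0,0]},{"xyz":[0.001,-0.0008,0.024],"rotation":[0,0,0]},{"xyz":[0.001,-0.0008,0.024],"rotation":[0,0,0]}]'
```

```text
time_s: 11.2
tool_pos: [0.5082, -0.2815, 0.1844]
orientation: [[0.99, -0.139, -0.001], [-0.139, -0.99, 0.001], [-0.001, -0.0, -1.0]]
force: [-0.8, 0.5, -0.8]
width: 0.0144
gripper_force: 58.6
```

```bash
python3 -m inch '[{"xyz":[0,0,0.01],"rotation":[0,0,0]},{"xyz":[0,0,0.02],"rotation":[0,0,0]},{"xyz":[0,0,0.032],"rotation":[0,0,0]},{"xyz":[0,0,0.044],"rotation":[0,0,0]},{"xyz":[0,0,0.054],"rotation":[0,0,0]},{"xyz":[0,0,0.06],"rotation":[0,0,0]},{"xyz":[0,0,0.0635],"rotation":[0,0,0]},{"xyz":[0,0,0.0635],"rotation":[0,0,0]}]'
```

```text
time_s: 12.0
tool_pos: [0.5085, -0.2816, 0.1213]
orientation: [[0.99, -0.139, -0.001], [-0.139, -0.99, 0.0], [-0.001, -0.0, -1.0]]
force: [-0.9, -1.0, 0.9]
width: 0.015
gripper_force: 58.6
```

```bash
python3 -m inch '[{"xyz":[0,0,0.001],"rotation":[0,0,0]},{"xyz":[0,0,0.001],"rotation":[0,0,0]}]' && python3 -m inch '[{"xyz":[0,0,0],"rotation":[0,0,0]},{"xyz":[0,0,0],"rotation":[0,0,0]},{"xyz":[0,0,0],"rotation":[0,0,0]},{"xyz":[0,0,0],"rotation":[0,0,0]},{"xyz":[0,0,0],"rotation":[0,0,0]},{"xyz":[0,0,0],"rotation":[0,0,0]}]' 60 60 && python3 -m inch '[{"xyz":[0,0,-0.01],"rotation":[0,0,0]},{"xyz":[0,0,-0.03],"rotation":[0,0,0]},{"xyz":[0,0,-0.06],"rotation":[0,0,0]},{"xyz":[0,0,-0.09],"rotation":[0,0,0]},{"xyz":[0,0,-0.12],"rotation":[0,0,0]},{"xyz":[0,0,-0.12],"rotation":[0,0,0]},{"xyz":[0,0,-0.12],"rotation":[0,0,0]}]'
python3 - <<'E'
from workcell import robot
import cv2,numpy as np,pickle
c=robot.read_camera("scene");t=robot.read_camera("top")
pickle.dump({"scene":c,"top":t},open("c1.pkl","wb"))
f=lambda i,x,y,w,h,s:cv2.resize(i[y:y+h,x:x+w,::-1],(w*s,h*s),interpolation=cv2.INTER_CUBIC)
a=np.hstack([f(c["img"],210,170,110,80,4),f(c["img"],305,130,80,80,4)])[:, :760]
b=np.hstack([f(t["img"],196,160,110,65,4),f(t["img"],100,165,80,65,4)])
b=np.pad(b,((0,0),(0,0),(0,0)))
cv2.imwrite("pics/after.png",np.vstack([a,b]))
s=robot.sense();print(s["tool_pos"].round(4),s["orientation"].round(4),s["qpos"].round(1))
E
```

```text
time_s: 12.2
tool_pos: [0.5089, -0.2818, 0.1212]
orientation: [[0.99, -0.139, 0.001], [-0.139, -0.99, -0.0], [0.001, 0.0, -1.0]]
force: [-0.7, -0.1, -0.9]
width: 0.0148
gripper_force: 58.6
time_s: 12.8
tool_pos: [0.5086, -0.2817, 0.1208]
orientation: [[0.99, -0.139, 0.0], [-0.139, -0.99, -0.0], [0.0, 0.0, -1.0]]
force: [0.3, -0.9, -0.2]
width: 0.0655
gripper_force: 0.0
time_s: 13.5
tool_pos: [0.5088, -0.2818, 0.2419]
orientation: [[0.99, -0.139, 0.002], [-0.139, -0.99, -0.001], [0.002, 0.001, -1.0]]
force: [0.1, -0.1, -0.7]
width: 0.0654
gripper_force: 0.0
[ 0.508  -0.2814  0.24  ] [[ 9.904e-01 -1.385e-01 -1.600e-03]
 [-1.385e-01 -9.904e-01  6.000e-04]
 [-1.600e-03 -4.000e-04 -1.000e+00]] [ 31.3  21.5  -7.1 102.3   3.1  56.4 -75. ]
```

View pics/after.png

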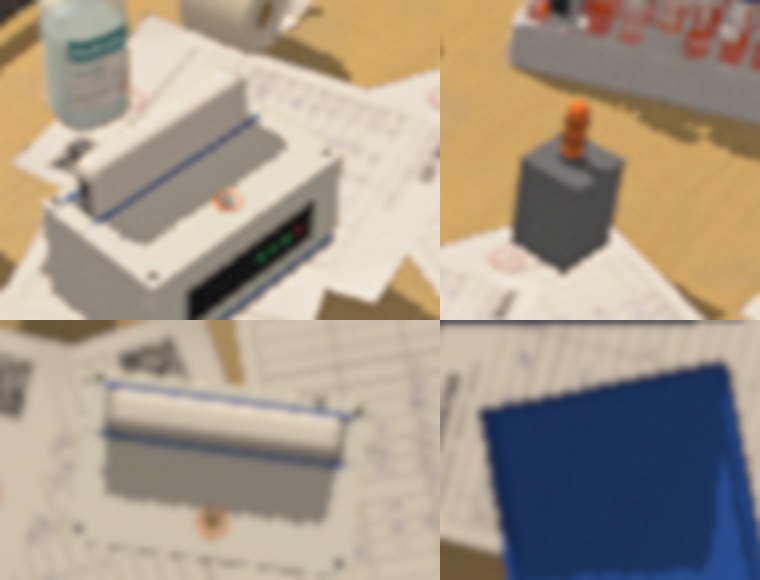

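The pin stands in the stand at about (575,130), its collar seated, and the bank is up at about (165,150). Move over the bank and turn the jaws across it.

```bash
python3 -m inch '[{"xyz":[0.005,-0.03,0],"rotation":[0,0,-8]},{"xyz":[0.01,-0.07,0],"rotation":[0,0,-16]},{"xyz":[0.015,-0.11,0],"rotation":[0,0,-24]},{"xyz":[0.02,-0.15,0],"rotation":[0,0,-32]},{"xyz":[0.028,-0.19,0],"rotation":[0,0,-40]},{"xyz":[0.035,-0.235,0],"rotation":[0,0,-48]},{"xyz":[0.042,-0.275,0],"rotation":[0,0,-56]},{"xyz":[0.0478,-0.3118,0],"rotation":[0,0,-64]}]' && python3 -m inch '[{"xyz":[0,0,0],"rotation":[0,0,-8]},{"xyz":[0,0,0],"rotation":[0,0,-16]},{"xyz":[0,0,0],"rotation":[0,0,-24]},{"xyz":[0,0,0],"rotation":[0,0,-26.5]},{"xyz":[0,0,0],"rotation":[0,0,-26.5]},{"xyz":[0,0,0],"rotation":[0,0,-26.5]},{"xyz":[0,0,0],"rotation":[0,0,-26.5]}]' 60
python3 - <<'E'
from workcell import robot
s=robot.sense();print(s["orientation"].round(4),s["qpos"].round(1))
E
```

```text
time_s: 14.4
tool_pos: [0.5988, 0.0227, 0.2394]
orientation: [[0.553, 0.833, -0.002], [0.833, -0.553, 0.0], [-0.001, -0.002, -1.0]]
force: [-0.4, -0.4, -0.1]
width: 0.0655
gripper_force: 0.0
time_s: 15.1
tool_pos: [0.5989, 0.0205, 0.2402]
orientation: [[0.131, 0.991, -0.001], [0.991, -0.131, -0.0], [-0.0, -0.001, -1.0]]
force: [0.0, 0.3, 0.2]
width: 0.0657
gripper_force: 0.0
[[ 1.307e-01  9.914e-01 -1.000e-03]
 [ 9.914e-01 -1.307e-01 -0.000e+00]
 [-1.000e-04 -1.000e-03 -1.000e+00]] [ 18.2  26.6 -30.8  98.5  15.5  59.2 -25.5]
```

```bash
python3 -m inch '[{"xyz":[0,0,0.02],"rotation":[0,0,0]},{"xyz":[0,0,0.045],"rotation":[0,0,0]},{"xyz":[0,0,0.07],"rotation":[0,0,0]},{"xyz":[0,0,0.09],"rotation":[0,0,0]},{"xyz":[0,0,0.105],"rotation":[0,0,0]},{"xyz":[0,0,0.115],"rotation":[0,0,0]},{"xyz":[0,0,0.12],"rotation":[0,0,0]},{"xyz":[0,0,0.12],"rotation":[0,0,0]}]' && python3 -m inch '[{"xyz":[0,0,0],"rotation":[0,0,0]},{"xyz":[0,0,0],"rotation":[0,0,0]},{"xyz":[0,0,0],"rotation":[0,0,0]},{"xyz":[0,0,0],"rotation":[0,0,0]},{"xyz":[0,0,0],"rotation":[0,0,0]},{"xyz":[0,0,0],"rotation":[0,0,0]},{"xyz":[0,0,0],"rotation":[0,0,0]},{"xyz":[0,0,0],"rotation":[0,0,0]}]' 255 60
```

```text
time_s: 15.9
tool_pos: [0.5991, 0.0206, 0.1205]
orientation: [[0.13, 0.992, -0.0], [0.992, -0.13, -0.0], [-0.0, -0.0, -1.0]]
force: [0.6, 0.7, 0.5]
width: 0.0653
gripper_force: 0.0
time_s: 16.7
tool_pos: [0.5996, 0.0205, 0.121]
orientation: [[0.13, 0.992, 0.001], [0.992, -0.13, 0.0], [0.0, 0.001, -1.0]]
force: [1.2, -0.6, 2.8]
width: 0.0215
gripper_force: 61.1
```

```bash
python3 -m inch '[{"xyz":[0,0,-0.005],"rotation":[0,0,0]},{"xyz":[0,0,-0.015],"rotation":[0,0,0]},{"xyz":[0,0,-0.03],"rotation":[0,0,0]},{"xyz":[0,0,-0.045],"rotation":[0,0,0]},{"xyz":[0,0,-0.06],"rotation":[0,0,0]},{"xyz":[0,0,-0.08],"rotation":[0,0,0]},{"xyz":[0,0,-0.1],"rotation":[0,0,0]},{"xyz":[0,0,-0.11],"rotation":[0,0,0]}]' && python3 -m inch '[{"xyz":[0,0,0],"rotation":[0,0,0]},{"xyz":[0,0,0],"rotation":[0,0,0]}]'
python3 - <<'E'
from workcell import robot
import cv2,numpy as np
c=robot.read_camera("scene")
cv2.imwrite("pics/bank.png",cv2.resize(c["img"][120:270,150:320,::-1],None,fx=4,fy=4,interpolation=cv2.INTER_CUBIC))
s=robot.sense();print(s["force"].round(2),s["width"],s["orientation"].round(4))
E
```

```text
time_s: 17.5
tool_pos: [0.6001, 0.0208, 0.2338]
orientation: [[0.13, 0.992, 0.004], [0.992, -0.13, -0.0], [0.0, 0.004, -1.0]]
force: [0.7, -0.1, -2.2]
width: 0.0219
gripper_force: 60.4
time_s: 17.7
tool_pos: [0.5988, 0.0203, 0.2305]
orientation: [[0.13, 0.992, -0.0], [0.992, -0.13, -0.0], [-0.0, -0.0, -1.0]]
force: [-0.5, 0.1, -2.3]
width: 0.022
gripper_force: 60.4
[ 0.09  0.37 -1.78] 0.021715476163121986 [[ 1.300e-01  9.915e-01 -1.500e-03]
 [ 9.915e-01 -1.300e-01 -3.000e-04]
 [-5.000e-04 -1.500e-03 -1.000e+00]]
```

View pics/bank.png

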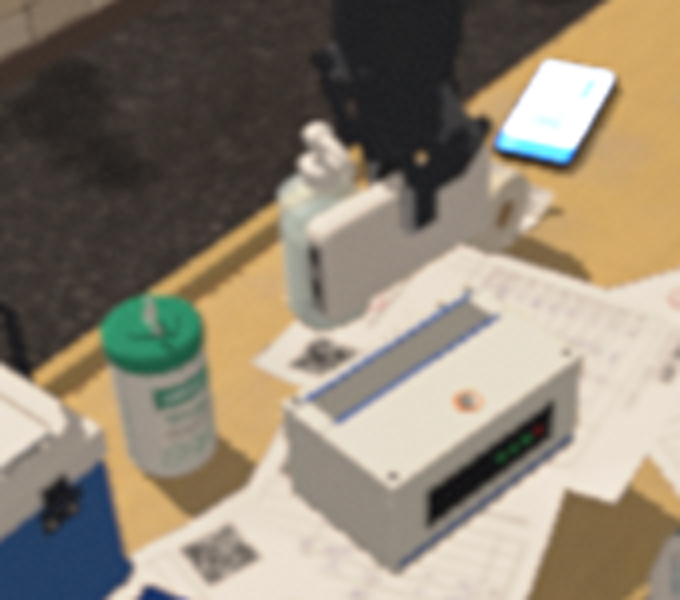

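The bank hangs level and clear of the dock, with its underside around z 0.166. Carry it to the tray, pulling back from the bottle first and then turning.

```bash
python3 -m inch '[{"xyz":[0,-0.015,0],"rotation":[0,0,0]},{"xyz":[0,-0.035,0],"rotation":[0,0,2]},{"xyz":[0,-0.06,0],"rotation":[0,0,6]},{"xyz":[0.01,-0.08,0],"rotation":[0,0,12]},{"xyz":[0.03,-0.1,0],"rotation":[0,0,19]},{"xyz":[0.055,-0.11,0],"rotation":[0,0,26]},{"xyz":[0.085,-0.115,0],"rotation":[0,0,33]},{"xyz":[0.115,-0.115,0],"rotation":[0,0,40]}]' && python3 -m inch '[{"xyz":[0.023,-0.019,0],"rotation":[0,0,7]},{"xyz":[0.046,-0.039,0],"rotation":[0,0,14]},{"xyz":[0.069,-0.058,0],"rotation":[0,0,21]},{"xyz":[0.092,-0.077,0],"rotation":[0,0,27]},{"xyz":[0.107,-0.09,0],"rotation":[0,0,30.5]},{"xyz":[0.107,-0.09,0],"rotation":[0,0,30.5]},{"xyz":[0.107,-0.09,0],"rotation":[0,0,30.5]},{"xyz":[0.107,-0.09,0],"rotation":[0,0,30.5]}]'
python3 - <<'E'
from workcell import robot
import cv2,numpy as np
c=robot.read_camera("scene")
cv2.imwrite("pics/tray.png",cv2.resize(c["img"][150:370,50:310,::-1],None,fx=2.7,fy=2.7,interpolation=cv2.INTER_CUBIC))
s=robot.sense();print(s["tool_pos"].round(4),s["force"].round(2),s["orientation"].round(4))
E
```

```text
time_s: 18.55
tool_pos: [0.4988, 0.1502, 0.2299]
orientation: [[0.74, 0.672, -0.002], [0.672, -0.74, -0.001], [-0.002, -0.001, -1.0]]
force: [0.2, 0.2, -0.8]
width: 0.0216
gripper_force: 60.4
time_s: 19.35
tool_pos: [0.518, 0.2867, 0.23]
orientation: [[0.978, 0.208, -0.001], [0.208, -0.978, -0.002], [-0.002, 0.001, -1.0]]
force: [1.1, -0.1, -2.0]
width: 0.0213
gripper_force: 60.3
[0.5182 0.2866 0.2302] [-0.61  0.53 -2.53] [[ 9.783e-01  2.074e-01 -8.000e-04]
 [ 2.074e-01 -9.783e-01 -1.300e-03]
 [-1.100e-03  1.100e-03 -1.000e+00]]
```

View pics/tray.png

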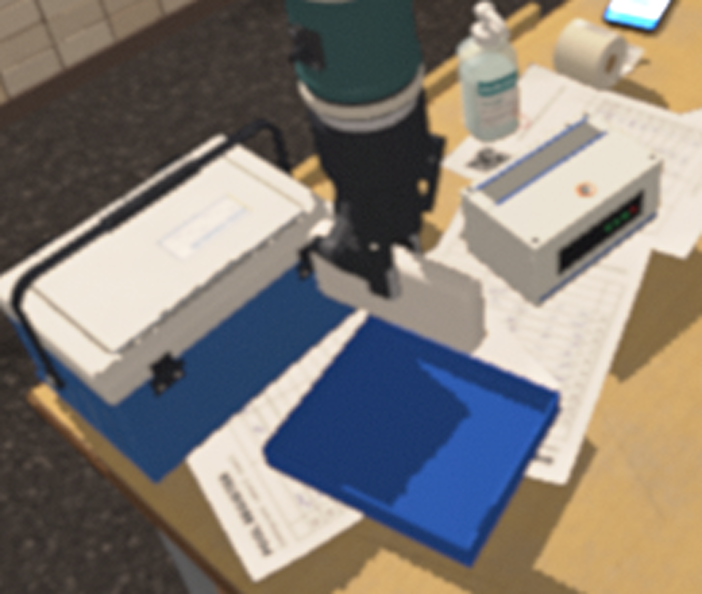

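This is the 11th picture, one over the allowance, so I won't view any more. It shows the bank level above the tray, clear of the cooler. Lower it with force checks.

```bash
python3 -m inch '[{"xyz":[0,0,0.015],"rotation":[0,0,0]},{"xyz":[0,0,0.04],"rotation":[0,0,0]},{"xyz":[0,0,0.07],"rotation":[0,0,0]},{"xyz":[0,0,0.1],"rotation":[0,0,0]},{"xyz":[0,0,0.125],"rotation":[0,0,0]},{"xyz":[0,0,0.14],"rotation":[0,0,0]},{"xyz":[0,0,0.147],"rotation":[0,0,0]},{"xyz":[0,0,0.147],"rotation":[0,0,0]}]' && python3 -m inch '[{"xyz":[0,0,0.002],"rotation":[0,0,0]},{"xyz":[0,0,0.004],"rotation":[0,0,0]},{"xyz":[0,0,0.006],"rotation":[0,0,0]},{"xyz":[0,0,0.006],"rotation":[0,0,0]},{"xyz":[0,0,0.006],"rotation":[0,0,0]}]'
```

```text
time_s: 20.2
tool_pos: [0.5178, 0.2877, 0.083]
orientation: [[0.978, 0.208, -0.001], [0.208, -0.978, -0.001], [-0.001, 0.0, -1.0]]
force: [-0.1, -0.3, -2.3]
width: 0.0215
gripper_force: 60.4
time_s: 20.7
tool_pos: [0.5182, 0.2882, 0.078]
orientation: [[0.978, 0.208, 0.0], [0.208, -0.978, 0.0], [0.0, -0.0, -1.0]]
force: [0.6, -1.3, -2.2]
width: 0.0215
gripper_force: 60.4
```

```bash
for i in 1; do python3 -m inch '[{"xyz":[0,0,0.001],"rotation":[0,0,0]},{"xyz":[0,0,0.0015],"rotation":[0,0,0]},{"xyz":[0,0,0.0015],"rotation":[0,0,0]},{"xyz":[0,0,0.0015],"rotation":[0,0,0]}]'; done; python3 -m inch '[{"xyz":[0,0,0.0005],"rotation":[0,0,0]},{"xyz":[0,0,0.001],"rotation":[0,0,0]},{"xyz":[0,0,0.001],"rotation":[0,0,0]},{"xyz":[0,0,0.001],"rotation":[0,0,0]}]'
```

```text
time_s: 21.1
tool_pos: [0.5182, 0.2882, 0.0766]
orientation: [[0.978, 0.209, 0.0], [0.209, -0.978, 0.0], [0.0, 0.0, -1.0]]
force: [-1.5, -0.1, 2.5]
width: 0.0217
gripper_force: 60.9
time_s: 21.5
tool_pos: [0.5182, 0.2883, 0.0765]
orientation: [[0.978, 0.209, 0.0], [0.209, -0.978, -0.0], [0.0, 0.0, -1.0]]
force: [-3.5, -1.6, 10.6]
width: 0.0214
gripper_force: 62.3
```

The bank is on the floor: contact is about 12 N, at the expected height. I'll ease off slightly, open and retreat.

```bash
python3 -m inch '[{"xyz":[0,0,-0.0009],"rotation":[0,0,0]},{"xyz":[0,0,-0.0009],"rotation":[0,0,0]},{"xyz":[0,0,-0.0009],"rotation":[0,0,0]}]' - 20 && python3 -m inch '[{"xyz":[0,0,0],"rotation":[0,0,0]},{"xyz":[0,0,0],"rotation":[0,0,0]},{"xyz":[0,0,0],"rotation":[0,0,0]},{"xyz":[0,0,0],"rotation":[0,0,0]},{"xyz":[0,0,0],"rotation":[0,0,0]},{"xyz":[0,0,0],"rotation":[0,0,0]},{"xyz":[0,0,0],"rotation":[0,0,0]}]' 60 20 && python3 -m inch '[{"xyz":[0,0,-0.005],"rotation":[0,0,0]},{"xyz":[0,0,-0.015],"rotation":[0,0,0]},{"xyz":[0,0,-0.035],"rotation":[0,0,0]},{"xyz":[0,0,-0.06],"rotation":[0,0,0]},{"xyz":[0,0,-0.09],"rotation":[0,0,0]},{"xyz":[0,0,-0.12],"rotation":[0,0,0]},{"xyz":[0,0,-0.15],"rotation":[0,0,0]},{"xyz":[0,0,-0.16],"rotation":[0,0,0]}]' && python3 -m inch '[{"xyz":[-0.03,0,0],"rotation":[0,0,0]},{"xyz":[-0.06,0.02,0],"rotation":[0,0,0]},{"xyz":[-0.08,0.05,0],"rotation":[0,0,0]},{"xyz":[-0.08,0.09,0],"rotation":[0,0,0]},{"xyz":[-0.08,0.13,0],"rotation":[0,0,0]},{"xyz":[-0.08,0.17,0],"rotation":[0,0,0]},{"xyz":[-0.08,0.17,0],"rotation":[0,0,0]},{"xyz":[-0.08,0.17,0],"rotation":[0,0,0]}]'
python3 - <<'E'
from workcell import robot
import cv2,numpy as np,pickle
from h import *
c=robot.read_camera("scene");t=robot.read_camera("top")
pickle.dump((c,t),open("c2.pkl","wb"))
for n,q in(("scene",c),("top",t)):
    g=q["img"].astype(int); m=((g.min(2)>110)&(g.max(2)-g.min(2)<70)).astype(np.uint8)
    # tray region: polygon of tray outline, raised to 85 mm
    R=np.array([[np.cos(a),-np.sin(a)] for a in(np.radians(12),)]);a=np.radians(12)
    P=[np.array([.518+dx*np.cos(a)-dy*np.sin(a),.288+dx*np.sin(a)+dy*np.cos(a),z]) for z in(.011,.06) for dx,dy in((.085,.065),(-.085,.065),(-.085,-.065),(.085,-.065))]
    k=np.zeros_like(m);cv2.fillConvexPoly(k,cv2.convexHull(np.array([px(q,p) for p in P]).astype(np.int32)),1)
    _,L,st,ce=cv2.connectedComponentsWithStats(m*k)
    E=[np.array([.5182+s*.0715*.978,.2882+s*.0715*.208,z]) for s in(-1,1) for z in(.011,.082)]
    print(n,"expected bank ends",[px(q,e).round().tolist() for e in E])
    for i in np.argsort(-st[1:,4])[:2]+1: print(st[i],ce[i].round())
    ref=pickle.load(open("c0.pkl","rb"))[n]["img"].astype(int)
    d=(abs(ref-g).max(2)>50).astype(np.uint8);_,_,s2,_=cv2.connectedComponentsWithStats(d)
    print("changed",[s.tolist() for s in s2[1:] if s[4]>15])
s=robot.sense();print(s["tool_pos"].round(3),s["force"].round(2),s["time_s"])
E
```

```text
time_s: 21.8
tool_pos: [0.5182, 0.2883, 0.0766]
orientation: [[0.978, 0.209, 0.0], [0.209, -0.978, -0.0], [0.0, 0.0, -1.0]]
force: [-1.8, -0.4, 6.2]
width: 0.0216
gripper_force: 61.6
time_s: 22.5
tool_pos: [0.5181, 0.2881, 0.0761]
orientation: [[0.978, 0.209, -0.0], [0.209, -0.978, -0.0], [-0.0, 0.0, -1.0]]
force: [0.5, 0.5, 0.5]
width: 0.065
gripper_force: 0.0
time_s: 23.3
tool_pos: [0.5193, 0.2892, 0.2405]
orientation: [[0.978, 0.209, 0.006], [0.209, -0.978, 0.003], [0.006, -0.002, -1.0]]
force: [0.5, 0.6, 0.2]
width: 0.0649
gripper_force: 0.0
time_s: 24.1
tool_pos: [0.4752, 0.1044, 0.2361]
orientation: [[0.979, 0.206, -0.0], [0.206, -0.979, -0.0], [-0.0, -0.0, -1.0]]
force: [-0.2, 0.3, -0.1]
width: 0.0653
gripper_force: 0.0
scene expected bank ends [[232.0, 322.0], [231.0, 304.0], [180.0, 298.0], [176.0, 280.0]]
[ 175  279   58   44 1370] [204. 300.]
[154 263  97  44 323] [208. 279.]
changed [[240, 0, 168, 96, 5714], [419, 0, 25, 4, 58], [416, 12, 8, 4, 22], [263, 39, 13, 8, 25], [502, 43, 10, 7, 35], [498, 56, 14, 10, 86], [247, 67, 36, 27, 535], [497, 70, 15, 11, 105], [492, 81, 15, 10, 82], [243, 85, 5, 10, 27], [502, 87, 10, 17, 52], [252, 93, 35, 14, 143], [489, 93, 8, 9, 46], [494, 109, 4, 6, 18], [231, 128, 61, 96, 2437], [499, 218, 13, 11, 66], [499, 241, 13, 13, 57], [491, 256, 21, 29, 285], [174, 278, 66, 60, 1818], [501, 282, 11, 13, 46], [384, 341, 47, 43, 1062], [252, 345, 11, 12, 81]]
top expected bank ends [[155.0, 246.0], [148.0, 247.0], [146.0, 192.0], [137.0, 190.0]]
[135 192  20  37 425] [143. 210.]
[149 195   2   2   4] [150. 196.]
changed [[224, 179, 57, 16, 515], [134, 190, 106, 169, 9600], [187, 356, 12, 9, 67], [197, 359, 54, 25, 1220], [185, 366, 11, 16, 82]]
[0.475 0.106 0.236] [-0.42 -0.6  -0.19] 24.2
```

The scene blob (175–233, 279–323) matches a bank standing upright in the tray to within a pixel or two. The images show no change at the stand or the tub. Handing in.

```bash
python3 -m inch '[{"xyz":[0,0,0],"rotation":[0,0,0]},{"xyz":[0,0,0],"rotation":[0,0,0]},{"xyz":[0,0,0],"rotation":[0,0,0]}]' && python3 -c "from workcell import robot;print(robot.sign_off())"
```

```text
time_s: 24.5
tool_pos: [0.4751, 0.1059, 0.2361]
orientation: [[0.978, 0.21, -0.0], [0.21, -0.978, 0.0], [-0.0, -0.0, -1.0]]
force: [0.2, -0.1, -0.3]
width: 0.0652
gripper_force: 0.0
the job is handed in; nothing more can be done
None
```

The job was handed in at 24.5 s: the pin tripped the latch and is back in its stand, and the bank stands upright in the blue tray; I never touched the tub, bottle or roll, but I viewed 11 pictures, one over the limit of 10.

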